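# Set the drilling jig on the rail and hold the drill ready over its bush

### The arm

A 6-joint arm with a two-finger parallel gripper is mounted at the origin on a cart in front of the work surface, level with it; the furniture and walls round the work are solid. World frame = base frame: x ahead of the robot, y to its left, z up, the work surface at z = 0. Lengths are in m, angles in rad, forces in N, time in s.
With the tool pointing down it reaches from about 0.425 to 0.95 m from the base axis. Payload 3.5 kg.
Tool frame: the origin (TCP) lies at the very end of the fingers, on their centre line; the grasp point (between the pads) lies ctrl.pinch_z behind it (ctrl.pinch_z is the distance from the TCP to the grasp point, in m); z points along the fingers, y is the line along which they close (so a half turn about z gives the same grasp; the last joint's range is limited). The gripper opens to 85 mm and grips with 20 to 120 N. Pads are 22 mm wide; open, the fingers measure 114 mm over their backs; the gripper's body (76 mm by 85 mm) begins 54 mm behind the grasp point. The pads swing forward as they close: fully open they stand 13 mm farther back than shut.
Start: joints at [-1.423, 0.286, 1.577, -0, 1.279, -0.15], TCP at [0.198, -0.645, 0.231] pointing down, gripper open.
Joint ranges: [-2.77, 2.77], [-0.9, 2.22], [0.21, 2.48], [-1.53, 4.67], [0.24, 2.81], [-2.84, 2.84]. Speed limits (rad/s): [2.79, 2.79, 3.14, 3.14, 3.14, 3.14].

### API

Orientations are given as a unit quaternion [x, y, z, w].
In Python, from plant import ctrl gives the robot as it stands.
- The arm moves only by the tool inch_along, called after "Request:" by a JSON object that holds its "api" and its "payload". Schema: {"type":"object","properties":{"increments":{"type":"array","items":{"type":"array","items":{"type":"array","items":{"type":"number"},"minItems":7,"maxItems":7},"minItems":1,"maxItems":10},"minItems":1,"maxItems":1},"grip_force":{"type":"number"},"only":{"type":"string"},"quiet":{"type":"boolean"},"lines":{"type":"string"}},"required":["increments"],"additionalProperties":false}. increments is a list that holds a single list of rows (three levels of brackets), with 1 to 10 rows, each of 7 numbers: dx, dy, dz in shares of 0.75 m (1.0 is 0.75 m), then a rotation vector rx, ry, rz in parts of the range, where 1.0 means 90 degrees, then the opening from 0.0 (shut) to 1.0 (fully open); each row is the pose to reach, as a shift and turn from the pose commanded when the call began, along the tool's axes at that moment; what a row does not reach only later rows make up. A row lasts 1/8 s, in which the tool goes at most 0.0625 m and 0.188 rad, less where a joint would pass 70% of its speed; a pose out of reach is approached as far as the arm can. The fingers move at their own pace and stop on an object; grip_force is the grip in N (left out, the last holds). Time passes only in rows, so rows that do not move let the fingers close. The tool returns the time, the measured TCP pose, the force, the opening and the grip force at its end. only (a regular expression) keeps the lines of the reply that match it, lines (a string "A,B") keeps lines A to B, and quiet returns only ok. Input that does not fit is refused with a message, and nothing moves.
- ctrl.get_state(): the state, without advancing time (a new reading comes with each control period).
- ctrl.read_camera(name): name is "side" or "top"; returns a dict with "pixels" (480x640x3 uint8, red, green, blue), "camera_matrix" (3x3 intrinsics, pixels), "dist_coeffs" ([k1, k2, p1, p2, k3] as OpenCV has them; the pictures are not rectified), "xyz" and "orientation" of the camera in the world. Camera axes: x right, y down, z forward; pixel columns grow to the right and rows downward; lengths in m; the calibration is good to about 2 mm. A picture is of the moment at which its call begins. There is no depth.
- ctrl.sign_off(): hands the job in; it is judged then, once.
Trained networks look in the newest picture that a camera, given by its name, has taken for a name from the list of things; names that differ only in an ending like _2 or _b are one class to them, and where a whole thing is asked for, a point or a joint stands for the part that bears it (a point fixed in the world has none). Each returns a list of dicts, best first, with "conf" (0 to 1); they miss things now and then, are a little off and sometimes report something else, mostly with a low value. They report only what shows in the picture. A call takes as long as a camera call. They do not tell look-alikes from the thing itself.
- ctrl.recognise(camera, thing): "position" ([x, y, z] in m, in world coordinates, good to about 4 mm: the middle of the surface that is visible of it).
- ctrl.masks_of(camera, thing): "region" (480x640 bool, what is visible of it).
- ctrl.mark_of(camera, thing): "position" ([x, y, z] in m, in world coordinates, good to about 4 mm: a listed point, or the origin of a listed thing).
The state is a dict: "time": time; "qpos": joint angles; "dq": joint speeds; "joint_efforts": joint torques, N m; "eef_pos": TCP position; "tcp_rot": TCP orientation; "contact_force": force on the tool from outside, world axes, zero at the start; "wrist_torque": the same for the moment, N m; "opening": opening from 0.0 (shut) to 1.0 (fully open); "finger_force": force on a finger pad.
Only numpy, scipy, OpenCV 4.12 (cv2) and the standard library are available. Lean on these libraries where they do the work, as an engineer would, in place of code of your own. Each camera call takes 0.05 s, during which the arm holds its last target. There are 200 camera calls.

### The job

Hook the aluminium drilling jig over the rail beside the pencil line, with the line still in clear view, slide it along the rail until it is centred on the line, and let go of it. Then take the slim drill out of its holder block, carry it over the things in between without disturbing them, and hold it upright with the tip of its bit about a centimetre above the hole of the jig's bush, centred and never touching the jig: I will switch it on there, as a bit must be turning before it enters a bush. Finish like that, still holding the drill.

Things in the scene. Friction and masses are not known exactly. Their poses are not given: they have to be found in the camera images.
- rail: Pale wooden bar 30 thick x 300 long x 60 mm high, on edge, long side about left-right, wedged in two plywood cradles screwed to the bench; immovable. Origin: on the bench under its middle; y along the rail, x across, z up. Top edge 75 mm above the origin. Cradles, centred 108 mm either side of the middle, 94 mm across, are at most 41 mm high: below the seated jig.
- line_top (a point): The pencil line: one dark line 2 mm wide squared across the rail's top edge and down both faces, within 65 mm of the rail's middle. This point: the line's middle on the top edge's surface; axes as the rail's.
- jig: Aluminium saddle jig, 49.5 (x) x 50 (y) x 54 mm high: an upside-down U standing on its two cheeks, same after a half turn. Origin: middle, at the cheeks' feet; x across the cheeks, y along the rail when seated. Cheeks 8 mm thick, 33.5 mm apart (38.5 at the lowest 6 mm), 30 mm below the top plate. Grip across the cheeks along x. Seated: origin 45 mm above the rail's. 0.15-0.3 kg; slides easily.
- bush (a point): Centre of the hole mouth of the jig's steel bush, a ring 18 mm across with a 10 mm hole, 3 mm proud in the middle of the jig's top, 57 mm above the jig's origin; axes as the jig's. Jig centred on the line: this point above the line's middle.
- holder: Wooden block 72 (x) x 125 (y) x 90 mm high, fixed, with a 28 mm hole in which the drill stands and three thin spare bits standing 16 mm proud, 62 mm from the hole on its +y side. Origin: on the bench under the hole's axis; the block reaches 42.5 mm to -y and 82.5 mm to +y of it.
- drill: Slim round black in-line drill, 188 mm long, upright in the holder, bit down. Origin: the bit's tip; z along the drill to its tail. From the tip: bit 8 mm diameter to 45 mm, chuck 23 to 70, neck 25 to 83, straight body of 38 mm diameter from 83 to 181 (grip it here from above, at about 145, any yaw). Lift it straight up 100 mm to clear block and spare bits. 0.27-0.45 kg.
- bit_tip (a point): Tip of the drill's bit, on the drill's axis; starts 7 mm above the bench, inside the holder.
- bench_plane: Iron bench plane with wooden handles, 54 x 238 x 98 mm high, in front of the row of containers, long way left-right (its y). Origin: middle of its underside. Bystander.
- oil_bottle: Brown round oil bottle, black cap, 48 mm diameter, 134 mm high; origin at its underside. Bystander. It, the spice jar and the nail jar stand in a row, in any order, between holder and rail.
- spice_jar: Small round jar with black lid, 45 mm diameter, 105 mm high; origin at its underside. Bystander.
- nail_jar: Clear round jar with yellow lid, 65 mm diameter, 87 mm high; origin at its underside. Bystander. A fixed angle grinder, 91 mm high, lies behind the row.
- tape_measure: Tape measure, 38 x 85 x 60 mm high, on the right beyond the rail; origin at its underside. Bystander.
Not all that is in view belongs to the job. What is meant by the jig is not blue, and is the larger of those in its own colour.

How it is judged:
On the way, in this order (a step that is already met when the one before it is completed fails the run):
1. the jig sits astride the rail, down on its top edge, to one side of the pencil line (bush more than 18 mm from it) (z of jig in the frame of rail between 0.042 and 0.048 m and x of jig in the frame of rail between -0.005 and 0.005 m and angle between jig's own z axis and vertical below 0.08 rad and (y of bush in the frame of line_top above 0.018 m or y of bush in the frame of line_top below -0.018 m)), for 0.1 s.
2. still down on the rail, the jig slides towards the line (passes 7 to 16 mm from it) (z of jig in the frame of rail between 0.042 and 0.048 m and x of jig in the frame of rail between -0.005 and 0.005 m and angle between jig's own z axis and vertical below 0.08 rad and (y of bush in the frame of line_top between 0.007 and 0.016 m or y of bush in the frame of line_top between -0.016 and -0.007 m)).
3. the jig sits on the rail centred on the line within 5 mm and is let go (z of jig in the frame of rail between 0.042 and 0.048 m and x of jig in the frame of rail between -0.005 and 0.005 m and angle between jig's own z axis and vertical below 0.08 rad and y of bush in the frame of line_top between -0.005 and 0.005 m and contact force between the fingers and jig below 0.2 N), for 0.3 s.
At the end, for the whole second after the job is handed in: Jig let go on the rail, down within 3 mm, bush within 5 mm of the line; fingers hold the drill still, upright within 5 degrees, its tip 2 to 20 mm above the bush and within 5 mm of the hole's centre sideways, touching neither jig nor holder (all of step 3 and linear speed of jig below 0.01 m/s and horizontal distance between bit_tip and bush below 0.005 m and z of bit_tip in the frame of bush between 0.002 and 0.02 m and angle between drill's own z axis and vertical below 0.09 rad and contact force between drill and jig below 0.05 N and contact force between drill and holder below 0.05 N and contact force between the fingers and drill above 2 N and linear speed of drill below 0.02 m/s); the arm keeps its last pose, push and grip.
It fails at once if the drill touches the jig (more than 1 N) (contact force between drill and jig above 1 N).
It fails at once if a bystander is shifted by more than 25 mm or tipped (distance of any of bench_plane, oil_bottle, spice_jar, nail_jar, tape_measure from where it was at the start of the episode above 0.025 m or angle between any of bench_plane, oil_bottle, spice_jar, nail_jar, tape_measure's own z axis and vertical above 0.4 rad).
It also fails if it takes over 61 s, if anything falls off the work surface, if the arm or the gripper's body presses on something with over 40 N, if the wrist force passes 120 N, or if a joint passes its speed limit or range.

## Working session

There is one attempt and no reset: what is moved stays moved. The work goes in short steps, Python scripts to look and compute and a tool call to move; the robot and the scene stay as the last step left them, time stands still between calls to the robot, and variables do not carry over. Pictures are saved under pics/ and viewed, at most 10 in all, crops included, and the job is handed in when it is done.

```bash
mkdir -p pics; ls; cat > h.py <<'E'
import numpy as np,cv2
from scipy.spatial.transform import Rotation as R
from plant import ctrl
def cam(n):
    c=ctrl.read_camera(n); c['K']=np.array(c['camera_matrix'],float); c['d']=np.array(c['dist_coeffs'],float); c['R']=R.from_quat(c['orientation']).as_matrix(); c['p']=np.array(c['xyz'],float); return c
def ray(c,u,v,z):
    x=cv2.undistortPoints(np.array([[[u,v]]],float),c['K'],c['d'])[0,0]
    d=c['R']@np.array([x[0],x[1],1]); return c['p']+d*(z-c['p'][2])/d[2]
def proj(c,P):
    rv=cv2.Rodrigues(c['R'].T)[0]; return cv2.projectPoints(np.array(P,float).reshape(-1,3),rv,-c['R'].T@c['p'],c['K'],c['d'])[0][:,0]
def save(c,f): cv2.imwrite(f,c['pixels'][:,:,::-1])
def tool(dst):
    s=ctrl.get_state(); return R.from_quat(s['tcp_rot']).as_matrix().T@(np.array(dst)-np.array(s['eef_pos']))
E
python3 - <<'E'
from h import *
for n in('top','side'):
    c=cam(n); save(c,f'pics/{n}0.png'); print(n,c['p'],c['K'][0,0])
    for t in 'rail line_top jig bush holder drill bit_tip bench_plane oil_bottle spice_jar nail_jar tape_measure'.split():
        print(t,[(np.round(r['position'],3).tolist(),round(r['conf'],2)) for r in ctrl.mark_of(n,t)[:4]])
print(ctrl.pinch_z,ctrl.get_state())
E
```

```text
pics
top [ 0.32806686 -0.00826334  1.07662462] 508.2934335431506
rail [([0.469, -0.217, -0.002], 0.92)]
line_top [([0.381, 0.112, 0.0], 0.58), ([0.467, -0.177, 0.077], 0.4)]
jig [([0.737, -0.232, -0.0], 0.87), ([0.627, -0.232, -0.002], 0.86), ([0.469, 0.118, 0.003], 0.63), ([0.608, -0.15, 0.0], 0.58)]
bush [([0.738, -0.231, 0.054], 0.9), ([0.625, -0.229, 0.06], 0.64), ([0.61, -0.153, 0.04], 0.62)]
holder [([0.499, 0.357, -0.002], 0.78)]
drill [([0.5, 0.357, 0.006], 0.59)]
bit_tip []
bench_plane [([0.382, 0.116, 0.001], 0.58)]
oil_bottle [([0.472, 0.118, 0.002], 0.98)]
spice_jar [([0.468, 0.181, -0.001], 0.64)]
nail_jar [([0.47, 0.044, 0.001], 0.61)]
tape_measure [([0.648, -0.36, -0.0], 0.66)]
side [ 0.44823043 -1.02727205  0.6289468 ] 492.04540219107247
rail [([0.474, -0.216, 0.0], 0.93)]
line_top []
jig [([0.63, -0.23, 0.0], 0.85), ([0.608, -0.152, 0.004], 0.76), ([0.737, -0.233, -0.002], 0.65), ([0.473, -0.217, -0.001], 0.59)]
bush [([0.738, -0.234, 0.058], 0.86), ([0.62, -0.229, 0.062], 0.8), ([0.61, -0.15, 0.038], 0.67), ([0.469, 0.043, 0.005], 0.55)]
holder [([0.5, 0.357, -0.003
[... 222 characters left out ...]
 {'time': 1.3, 'qpos': array([-1.42299827e+00,  2.86329105e-01,  1.57673109e+00, -1.72794751e-05,
        1.27858706e+00, -1.49985730e-01]), 'dq': array([-0.00098465, -0.00030207, -0.00013304,  0.00067779,  0.00066825,
        0.00066286]), 'joint_efforts': array([ 4.63158676e-05, -4.05955589e+01, -2.92935580e+01, -1.67881894e-04,
        4.73527271e-04,  9.32585294e-06]), 'eef_pos': array([ 0.19807631, -0.64525733,  0.23128858]), 'tcp_rot': array([ 9.88935694e-01,  1.48344840e-01, -8.24356660e-06, -2.73054296e-05]), 'contact_force': array([ 0.35111757,  0.16083383, -0.07989629]), 'wrist_torque': array([0.00168989, 0.00910651, 0.01340934]), 'finger_force': 0.0, 'opening': 1.0003944106298448}
```

View pics/top0.png

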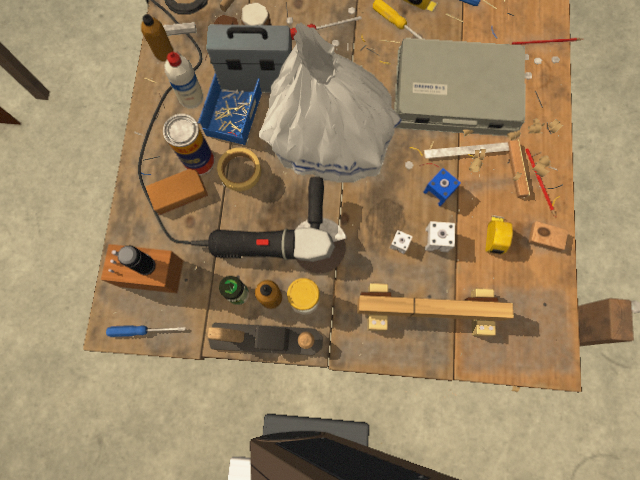

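View pics/side0.png

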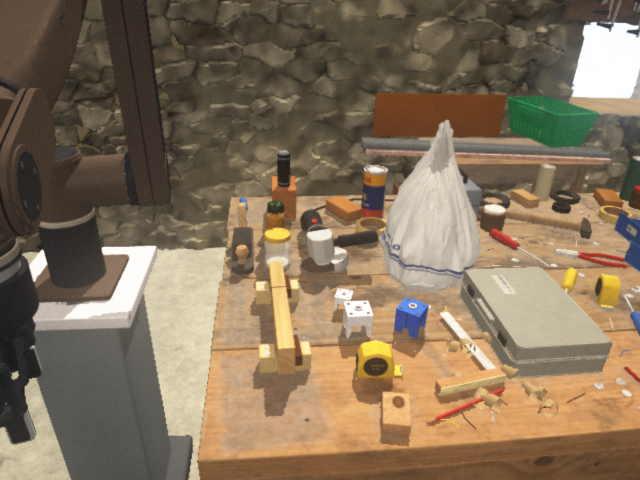

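The top view shows the larger aluminium jig at (441,235), with a small twin at (401,240) and the blue one at (441,187). The rail runs from (360,306) to (513,311) with the line near (415,308), and the drill is at (130,258). In the side view the jig is at (358,317). I'll zoom in for the yaws and the line.

```bash
python3 - <<'E'
from h import *
c=cam('top'); im=c['pixels'][:,:,::-1]
a=cv2.resize(im[210:340,350:520],None,fx=4.5,fy=4.5,interpolation=cv2.INTER_CUBIC); cv2.imwrite('pics/z1.png',a); print(a.shape)
for t in('jig','rail'):
  for m in ctrl.masks_of('top',t)[:4]:
    g=np.argwhere(m['region'])[:,::-1].astype(np.float32); r=cv2.minAreaRect(g); print(t,round(m['conf'],2),r,len(g))
print(ray(c,415,308,.075),ray(c,360,306,.075),ray(c,513,311,.075))
g=im.astype(int).sum(2); print(g[298:318,405:426])
E
```

```text
(585, 765, 3)
jig 0.95 ((441.50006103515625, 186.50001525878906), (25.455841064453125, 32.526912689208984), 45.0) 704
jig 0.88 ((400.44329833984375, 242.25257873535156), (15.230192184448242, 18.37776756286621), 23.96249008178711) 277
jig 0.59 ((439.5, 236.5), (31.0, 29.0), 90.0) 831
rail 0.82 ((435.0909423828125, 310.15887451171875), (156.1541290283203, 48.468318939208984), 2.223961114883423) 4228
[ 0.461134   -0.17932964  0.075     ] [ 0.4557195  -0.07158244  0.075     ] [ 0.47208311 -0.3690518   0.075     ]
[[467 452 432 428 426 423 417 401 328 231 326 378 386 394 382 363 365 359
  389 407 411]
 [471 465 472 460 457 467 473 470 366 226 394 469 476 467 463 463 462 451
  453 469 485]
 [465 456 455 458 459 460 460 469 368 226 382 462 463 455 462 461 463 464
  462 457 462]
 [463 467 473 472 466 467 472 467 359 231 394 466 471 474 462 468 473 475
  473 467 465]
 [435 459 458 464 471 462 460 459 364 250 401 470 469 474 472 475 471 477
  473 479 473]
 [427 433 440 438 441 446 445 446 356 267 396 458 450 468 472 474 472 475
  478 480 483]
 [437 429 437 426 435 429 423 429 343 259 375 431 4
[... 495 characters left out ...]
1 464 465 466 459 464 362 272 405 462 466 462 464 460 460 458
  457 445 453]
 [466 471 462 465 470 472 475 468 374 277 412 476 472 464 470 469 464 463
  459 459 460]
 [392 404 399 404 399 411 418 422 336 265 384 438 444 445 455 462 459 463
  450 456 455]
 [205 216 214 227 225 225 217 218 173 199 261 292 298 303 327 352 364 367
  372 381 382]
 [217 225 220 217 215 200 161 121 153 192 219 211 220 217 225 220 220 226
  227 209 215]
 [229 221 229 227 222 183 161 197 217 225 212 225 219 223 224 218 220 218
  229 210 222]
 [239 221 218 209 214 196 200 214 208 214 218 223 237 241 226 228 229 225
  222 228 225]
 [235 218 219 200 196 195 200 196 193 196 201 216 225 239 222 222 222 222
  227 232 230]]
```

View pics/z1.png

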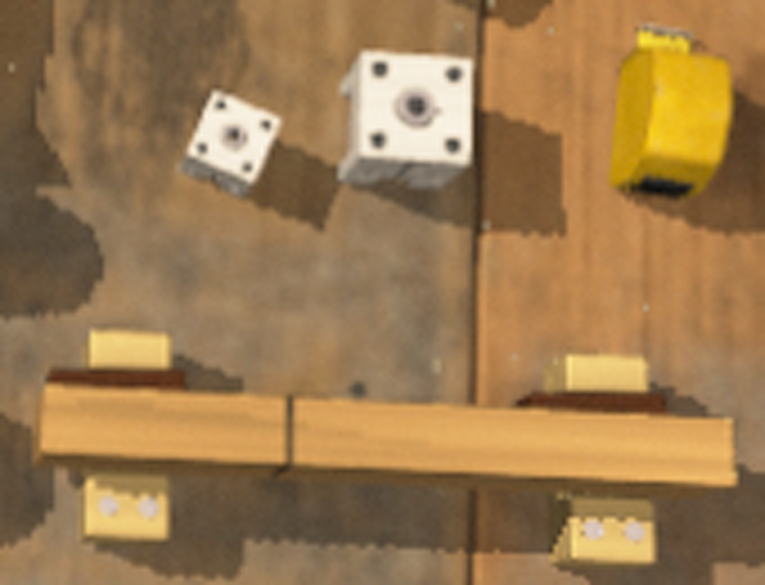

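The line is at pixel column 414, centred on row ~305. The jig's top corners are near (430,222) and (455,246), and the bush is at about (442.7,233.6). The side view shows the jig's opening from −y, so its cheeks are spaced along world x. Next I'll compute the poses.

```bash
python3 - <<'E'
from h import *
c=cam('top'); f=lambda x,y,z: ray(c,350+x/4.5-.4,210+y/4.5-.4,z)
P=[f(*q,.054) for q in((362,52),(473,57),(472,162),(355,158))]
for p in P: print(np.round(p,4))
ang=lambda a,b: np.degrees(np.arctan2(*(a-b)[[1,0]]))
print('jig y ang',ang(P[0],P[1]),ang(P[3],P[2]),'x ang',ang(P[0],P[3]),ang(P[1],P[2]),'ctr',np.mean(P,0))
print('bush',f(417,106,.057))
a,b=f(42,385,.075),f(735,418,.075);print('rail far edge',a,b,ang(a,b))
print('line',ray(c,414,305,.075),ray(c,414,297.5,.075),ray(c,414,312.5,.075))
s=ctrl.get_state();M=R.from_quat(s['tcp_rot'])
yaw=np.radians(ang(a,b)-90) # rail x axis angle
for w in (0,): 
    y=np.array([np.cos(yaw),np.sin(yaw),0]);z=np.array([0,0,-1.]);T=np.c_[np.cross(y,z),y,z]
    print('rotvec',(M.inv()*R.from_matrix(T)).as_rotvec(),'delta',tool([.627,-.232,.16]),yaw)
for t in ('drill','holder'):
  for n in('top','side'): print(n,t,[(np.round(r['position'],4),round(r['conf'],2)) for r in ctrl.mark_of(n,t)[:2]])
E
```

```text
[ 0.648  -0.2068  0.054 ]
[ 0.6498 -0.2579  0.054 ]
[ 0.5996 -0.2586  0.054 ]
[ 0.597  -0.2053  0.054 ]
jig y ang 92.09409007711571 92.83614456552858 x ang -1.6023855456322176 0.8141969644505507 ctr [ 0.62358611 -0.23213241  0.054     ]
bush [ 0.6232341  -0.23217613  0.057     ]
rail far edge [ 0.47692782 -0.06805821  0.075     ] [ 0.48875492 -0.36906182  0.075     ] 92.2501208920647
line [ 0.46685067 -0.17714582  0.075     ] [ 0.48164644 -0.17655495  0.075     ] [ 0.4521659  -0.17772859  0.075     ]
rotvec [ 1.56301328e-05 -1.71910613e-05 -1.31222595e+00] delta [ 0.53128444 -0.2692017   0.07135218] 0.03927201813444097
top drill [(array([0.5003, 0.3524, 0.0093]), 0.71)]
side drill [(array([ 0.6269, -0.2331,  0.0027]), 0.52)]
top holder [(array([ 0.4981,  0.354 , -0.0008]), 0.72)]
side holder [(array([ 0.5002,  0.357 , -0.0029]), 0.9)]
```

Units first: shifts go in shares of 0.75 m and turns go in shares of 90 degrees. So 0.528 m / 0.75 = 0.704, 0.475 m / 0.75 = 0.6333, -1.312 rad / 1.5708 = -0.8352.

Request:
{"api": "inch_along", "payload": {"increments": [[[0.0707,-0.036,0,0,0,-0.0828,1],[0.1413,-0.072,0,0,0,-0.1655,1],[0.2107,-0.108,0,0,0,-0.2483,1],[0.2813,-0.144,0,0,0,-0.331,1],[0.352,-0.18,0,0,0,-0.4202,1],[0.4227,-0.216,0,0,0,-0.5029,1],[0.4933,-0.252,0.0267,0,0,-0.5857,1],[0.5627,-0.288,0.0533,0,0,-0.6685,1],[0.6333,-0.324,0.0733,0,0,-0.7512,1],[0.704,-0.36,0.0933,0,0,-0.8352,1]]]}}

```text
time: 2.95
eef_pos: [0.6249, -0.2308, 0.161]
tcp_rot: [0.692, 0.722, 0.0, 0.0]
contact_force: [-0.0, -0.3, 0.3]
opening: 0.999
finger_force: 0.0
```

```bash
python3 - <<'E'
from h import *
print(tool([.624,-.232,.16]),R.from_quat(ctrl.get_state()['tcp_rot']).as_matrix().round(3))
E
```

```text
[-0.0011823  -0.00096442  0.00100768] [[-0.043  0.999  0.   ]
 [ 0.999  0.043 -0.   ]
 [-0.     0.    -1.   ]]
```

To row units: 0.142 m / 0.75 = 0.1893, 0.13 m / 0.75 = 0.1733.

Request:
{"api": "inch_along", "payload": {"increments": [[[-0.0013,-0.0013,0.0667,0,0,0,1],[-0.0013,-0.0013,0.1333,0,0,0,1],[-0.0013,-0.0013,0.1733,0,0,0,1],[-0.0013,-0.0013,0.1893,0,0,0,1],[-0.0013,-0.0013,0.1893,0,0,0,0.5],[-0.0013,-0.0013,0.1893,0,0,0,0.3],[-0.0013,-0.0013,0.1893,0,0,0,0.3],[-0.0013,-0.0013,0.1893,0,0,0,0.3]]], "grip_force": 40}}

```text
time: 3.95
eef_pos: [0.6243, -0.2342, 0.0219]
tcp_rot: [0.693, 0.721, 0.001, 0.002]
contact_force: [-0.1, -1.7, 6.3]
opening: 0.573
finger_force: 42.2
```

To row units: -0.155 m / 0.75 = -0.2067, 0.02 m / 0.75 = 0.0267.

Request:
{"api": "inch_along", "payload": {"increments": [[[0,0,-0.0667,0,0,0,0.3],[0,0,-0.1333,0,0,0,0.3],[0.0133,-0.0667,-0.14,0,0,0,0.3],[0.0267,-0.1333,-0.14,0,0,0,0.3],[0.0347,-0.1867,-0.14,0,0,0,0.3],[0.0373,-0.2067,-0.14,0,0,0,0.3],[0.0373,-0.2067,-0.14,0,0,0,0.3],[0.0373,-0.2067,-0.14,0,0,0,0.3]]]}}

```text
time: 4.95
eef_pos: [0.4679, -0.2119, 0.1248]
tcp_rot: [0.693, 0.721, 0.0, 0.001]
contact_force: [-0.1, 0.1, -2.2]
opening: 0.572
finger_force: 42.5
```

```bash
python3 - <<'E'
from h import *
s=ctrl.get_state();print(s['eef_pos'],tool([.4683,-.2121,.12]))
c=cam('top'); cv2.imwrite('pics/z2.png',cv2.resize(c['pixels'][220:340,340:500,::-1],None,fx=4,fy=4,interpolation=cv2.INTER_CUBIC))
d=cam('side'); cv2.imwrite('pics/z3.png',cv2.resize(d['pixels'][190:390,210:410,::-1],None,fx=3,fy=3,interpolation=cv2.INTER_CUBIC))
for n in('top','side'):
  print(n,[(np.round(r['position'],4),round(r['conf'],2)) for t in('jig','bush') for r in ctrl.mark_of(n,t)])
E
```

```text
[ 0.46791711 -0.21185078  0.12477328] [-0.00026022  0.00036609  0.00477401]
top [(array([ 7.358e-01, -2.314e-01,  1.000e-04]), 0.68), (array([ 0.6093, -0.1542,  0.0408]), 0.57), (array([ 0.7366, -0.2333,  0.054 ]), 0.55)]
side [(array([ 0.6074, -0.1529,  0.0019]), 0.69), (array([ 0.7397, -0.2318,  0.0575]), 0.95), (array([ 0.4619, -0.2092,  0.1632]), 0.71), (array([ 0.6091, -0.1465,  0.0389]), 0.65)]
```

View pics/z3.png

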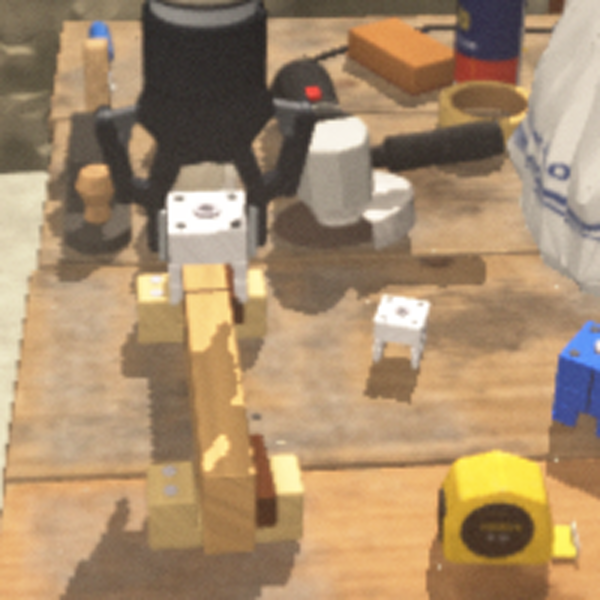

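The jig hangs level over the rail with its cheeks either side, and its bush is at side pixel (278.7,260.7). I'll compare that with the rail model in both cameras.

```bash
python3 - <<'E'
from h import *
d=cam('side');s=ctrl.get_state();M=R.from_quat(s['tcp_rot']).as_matrix()
u=np.array([-.0393,.999,0]);v=np.array([.999,.0393,0]);L=np.array([.4669,-.1771,.075])
b=s['eef_pos']+np.array([0,0,.036])
print('bush from side ray',ray(d,278.7-.3,260.7-.3,b[2]),b)
pts={'bush(tcp)':b}
for e in(-.192,-.1):
  for w in(-.015,.015): pts[f'rail {e} {w}']=L+u*e+v*w
q=proj(d,list(pts.values()))
im=cv2.resize(d['pixels'][190:390,210:410,::-1],None,fx=4,fy=4,interpolation=cv2.INTER_CUBIC)
im=im[200:800]
for k,p in zip(pts,q):
  print(k,p.round(1)); cv2.circle(im,(int((p[0]-210+.5)*4),int((p[1]-190+.5)*4-200)),3,(255,0,255),-1)
c=cam('top'); z=cv2.resize(c['pixels'][220:340,350:500,::-1],None,fx=4,fy=4,interpolation=cv2.INTER_CUBIC)
for e in(-.192,.109):
  for w in(-.015,.015):
    p=proj(c,L+u*e+v*w)[0]; cv2.circle(z,(int((p[0]-350+.5)*4),int((p[1]-220+.5)*4)),3,(255,0,255),-1)
o=np.zeros((600,800,3),np.uint8); o[:, :400]=im[:600,150:550] if im.shape[0]>=600 else 0
o[:480,400:]=z[:, :400]; cv2.imwrite('pics/z4.png',o)
E
```

```text
bush from side ray [ 0.46829939 -0.21803883  0.16025344] [ 0.46704879 -0.2113708   0.16025344]
bush(tcp) [277.6 258.7]
rail -0.192 -0.015 [276.5 348.1]
rail -0.192 0.015 [294.  346.9]
rail -0.1 -0.015 [273.2 316. ]
rail -0.1 0.015 [289.2 315. ]
```

View pics/z4.png

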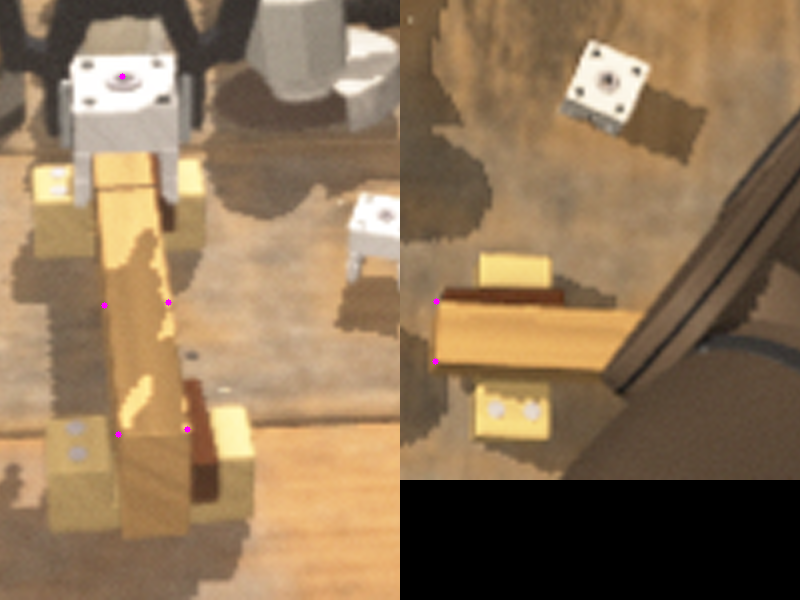

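The model fits the rail to about 0.5 px, the line shows at side crop (127,187), and the jig is square over the rail. Next is lowering it.

To row units: 0.053 m / 0.75 = 0.0707, 0.05 m / 0.75 = 0.0667.

Request:
{"api": "inch_along", "payload": {"increments": [[[0,0.0013,0.0267,0,0,0,0.3],[0,0.0013,0.04,0,0,0,0.3],[0,0.0013,0.0533,0,0,0,0.3],[0,0.0013,0.0613,0,0,0,0.3],[0,0.0013,0.0667,0,0,0,0.3],[0,0.0013,0.0707,0,0,0,0.3]]]}}

```text
time: 6.1
eef_pos: [0.4678, -0.2114, 0.0713]
tcp_rot: [0.693, 0.721, 0.0, 0.0]
contact_force: [1.4, -0.6, -1.6]
opening: 0.58
finger_force: 43.1
```

To row units: 0.004 m / 0.75 = 0.0053, 0.003 m / 0.75 = 0.004.

Request:
{"api": "inch_along", "payload": {"increments": [[[0,0,0.0027,0,0,0,0.3],[0,0,0.004,0,0,0,0.3],[0,0,0.0053,0,0,0,0.3]]]}}

```text
time: 6.48
eef_pos: [0.4678, -0.2114, 0.0675]
tcp_rot: [0.693, 0.721, 0.0, 0.0]
contact_force: [0.5, 0.7, -1.9]
opening: 0.575
finger_force: 43.1
```

Request:
{"api": "inch_along", "payload": {"increments": [[[0,0,0.0013,0,0,0,0.3],[0,0,0.002,0,0,0,0.3]]]}}

```text
time: 6.72
eef_pos: [0.4679, -0.2114, 0.0667]
tcp_rot: [0.693, 0.721, -0.0, -0.0]
contact_force: [-1.8, 1.2, 7.6]
opening: 0.575
finger_force: 43.9
```

Contact at z = 0.067, so it's seated. I'll measure the bush against the line before sliding.

```bash
python3 - <<'E'
from h import *
d=cam('side'); x0,y0=230,220
a=d['pixels'][y0:y0+100,x0:x0+100,::-1]
cv2.imwrite('pics/z5.png',cv2.resize(a,None,fx=6,fy=6,interpolation=cv2.INTER_CUBIC))
print([(np.round(r['position'],4),round(r['conf'],2)) for t in('jig','bush') for r in ctrl.mark_of('side',t)])
print(proj(d,[[.4685,-.214,.132-.030],[.4669,-.1771,.075]]),ctrl.get_state()['eef_pos'])
E
```

```text
[(array([ 0.7378, -0.2317, -0.0008]), 0.89), (array([ 0.6138, -0.1525,  0.0014]), 0.82), (array([ 0.4702, -0.2074,  0.0451]), 0.73), (array([ 0.4639, -0.2052,  0.1071]), 0.91), (array([ 0.6107, -0.1469,  0.0384]), 0.76), (array([ 0.7396, -0.2303,  0.0587]), 0.66)]
[[278.74380415 285.11136464]
 [277.52828671 286.4179181 ]] [ 0.4678715  -0.21143433  0.06674539]
```

View pics/z5.png

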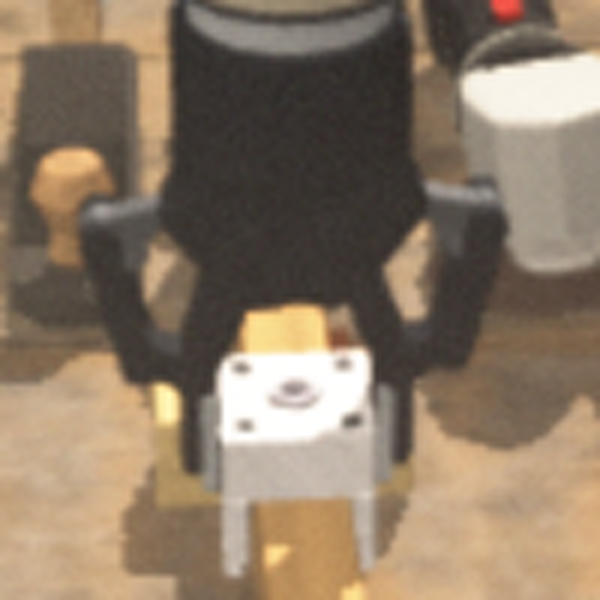

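The jig is seated and square, with its bush at (278.8,284.9), which gives y ≈ −0.214, about 37 mm to the right of the line. Now I'll slide it.

To row units: 0.036 m / 0.75 = 0.048, 0.034 m / 0.75 = 0.0453.

Request:
{"api": "inch_along", "payload": {"increments": [[[0.004,0,-0.0013,0,0,0,0.3],[0.0093,0,-0.0013,0,0,0,0.3],[0.0147,0,-0.0013,0,0,0,0.3],[0.02,0,-0.0013,0,0,0,0.3],[0.0253,0,-0.0013,0,0,0,0.3],[0.0307,0,-0.0013,0,0,0,0.3],[0.036,0,-0.0013,0,0,0,0.3],[0.0413,0,-0.0013,0,0,0,0.3],[0.0453,0,-0.0013,0,0,0,0.3],[0.048,0,-0.0013,0,0,0,0.3]]]}}

```text
time: 8.12
eef_pos: [0.4664, -0.1752, 0.0669]
tcp_rot: [0.693, 0.721, 0.0, 0.0]
contact_force: [3.0, -1.0, -2.4]
opening: 0.575
finger_force: 43.0
```

Request:
{"api": "inch_along", "payload": {"increments": [[[0,0,0,0,0,0,0.3],[0,0,0,0,0,0,0.65],[0,0,0,0,0,0,0.9],[0,0,0,0,0,0,1],[0,0,0,0,0,0,1]]]}}

```text
time: 8.75
eef_pos: [0.4661, -0.1753, 0.0668]
tcp_rot: [0.693, 0.721, -0.0, -0.0]
contact_force: [-0.6, -1.0, 0.1]
opening: 1.0
finger_force: 0.0
```

```bash
python3 - <<'E'
from h import *
d=cam('side'); x0,y0=230,220
cv2.imwrite('pics/z6.png',cv2.resize(d['pixels'][y0:y0+100,x0:x0+100,::-1],None,fx=6,fy=6,interpolation=cv2.INTER_CUBIC))
for z in(.054,): print(proj(d,[[.4667,-.1771,.102]]))
print([(np.round(r['position'],4),round(r['conf'],2)) for t in('jig','bush') for r in ctrl.mark_of('side',t)])
E
```

```text
[[277.27996537 275.20861265]]
[(array([ 0.7382, -0.2328, -0.0015]), 0.97), (array([ 0.4684, -0.172 ,  0.0428]), 0.84), (array([ 0.6098, -0.153 ,  0.0067]), 0.56), (array([ 0.4667, -0.1718,  0.1074]), 0.75), (array([ 0.6112, -0.1468,  0.0376]), 0.71), (array([ 0.7402, -0.2333,  0.0593]), 0.69)]
```

To row units: -0.19 m / 0.75 = -0.2533, 0.16 m / 0.75 = 0.2133.

Request:
{"api": "inch_along", "payload": {"increments": [[[0,0,-0.04,0,0,0,1],[0,0,-0.1067,0,0,0,1],[0,0,-0.1733,0,0,0,1],[0,0,-0.24,0,0,0,1],[0.0667,0,-0.2533,0,0,0,1],[0.1467,0,-0.2533,0,0,0,1],[0.2133,0.0067,-0.2533,0,0,0,1]]]}}

```text
time: 9.78
eef_pos: [0.4646, -0.0136, 0.2573]
tcp_rot: [0.693, 0.721, 0.0, 0.0]
contact_force: [1.2, 0.9, -0.8]
opening: 0.999
finger_force: 0.0
```

```bash
python3 - <<'E'
from h import *
print(ctrl.get_state()['qpos'])
c=cam('top')
x0,y0=370,260
z=cv2.resize(c['pixels'][y0:y0+75,x0:x0+80,::-1],None,fx=5,fy=5,interpolation=cv2.INTER_CUBIC)
x1,y1=90,225
w=cv2.resize(c['pixels'][y1:y1+75,x1:x1+80,::-1],None,fx=5,fy=5,interpolation=cv2.INTER_CUBIC)
d=cam('side'); w2=cv2.resize(d['pixels'][130:210,250:320,::-1],None,fx=5,fy=5,interpolation=cv2.INTER_CUBIC); w3=cv2.resize(d['pixels'][240:320,240:320,::-1],None,fx=5,fy=5,interpolation=cv2.INTER_CUBIC)
o=np.zeros((775,800,3),np.uint8);o[:375,:400]=z;o[:375,400:]=w;o[375:,:350]=w2;o[375:,400:]=w3
cv2.imwrite('pics/z7.png',cv2.resize(o,None,fx=.77,fy=.77,interpolation=cv2.INTER_AREA))
print('exp bush top',proj(c,[[.4667,-.1771,.102]]),'side',proj(d,[[.4667,-.1771,.102]]))
print('drill tail exp',proj(c,[[.5,.3545,.195]]),proj(d,[[.5,.3545,.195]]))
for n in('top','side'): print(n,[(np.round(r['position'],4),round(r['conf'],2)) for t in('bush','drill','holder') for r in ctrl.mark_of(n,t)])
for m in ctrl.masks_of('top','drill')[:2]:
  g=np.argwhere(m['region'])[:,::-1];print(round(m['conf'],2),len(g),g.min(0),g.max(0))
for m in ctrl.masks_of('side','drill')[:2]:
  g=np.argwhere(m['region'])[:,::-1];print(round(m['conf'],2),len(g),g.min(0),g.max(0))
E
```

```text
[-2.48208310e-01 -2.15328004e-01  2.04504368e+00  1.66775172e-04
  1.31081613e+00 -2.86771821e-01]
exp bush top [[416.43688369 303.33549289]] side [[277.27996537 275.20861265]]
drill tail exp [[126.25499672 252.67871181]] [[283.2746076  150.69255498]]
top [(array([ 0.7384, -0.2332,  0.0552]), 0.93), (array([ 0.4676, -0.1703,  0.1053]), 0.74), (array([ 0.6062, -0.1529,  0.0391]), 0.58), (array([5.000e-01, 3.525e-01, 3.000e-04]), 0.25), (array([0.4999, 0.3555, 0.0088]), 0.55), (array([ 0.5027,  0.3549, -0.0008]), 0.75), (array([0.4689, 0.1184, 0.0042]), 0.18)]
side [(array([ 0.741 , -0.2339,  0.0566]), 0.87), (array([ 0.4695, -0.17  ,  0.0465]), 0.65), (array([ 0.465 , -0.1721,  0.1063]), 0.62), (array([ 0.6146, -0.147 ,  0.0374]), 0.54), (array([ 0.4989,  0.3551, -0.0034]), 0.8)]
0.67 764 [117 245] [154 274]
0.36 3187 [367 284] [513 335]
0.78 484 [276 149] [289 187]
0.49 3080 [255 261] [311 375]
```

View pics/z7.png

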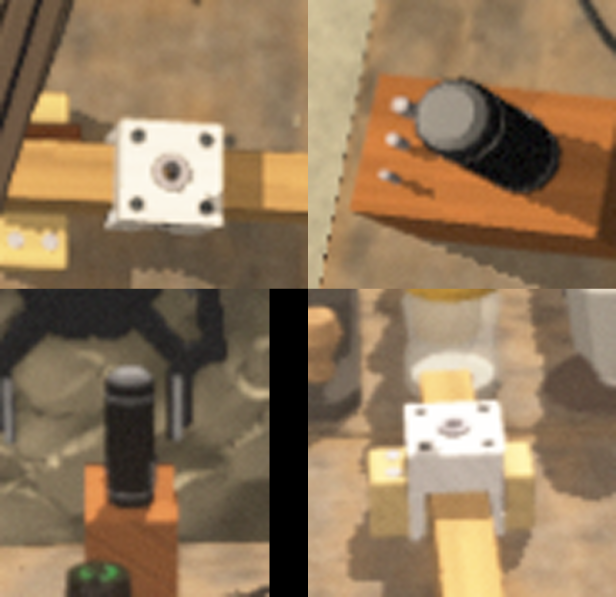

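The top view puts the bush at (414.3,304.3) against an expected column of 416.4, so it sits about 4 mm too far left. The side view is too coarse to settle it. I'll measure it precisely in the top image.

```bash
python3 - <<'E'
from h import *
c=cam('top'); P=c['pixels'][280:330,390:440].astype(int); m=((P.min(2)>150)&(P.max(2)-P.min(2)<45)).astype(np.uint8)
n,l,st,ce=cv2.connectedComponentsWithStats(m); k=1+st[1:,4].argmax(); print(st[k],ce[k]+[390,280])
u,v=ce[k]+[390,280]; print('white ctr @.054',ray(c,u,v,.099))
B=P.sum(2); print(B[14:35,14:35])
print('line',ray(c,413.88,305,.075))
for u in(413.8,414.3,414.8): print(u,ray(c,u,304.3,.102))
E
```

```text
[  8  11  30  28 638] [412.98589342 304.5862069 ]
white ctr @.054 [ 0.46415037 -0.17113427  0.099     ]
[[433 271 270 462 691 727 727 729 723 727 729 729 727 728 728 730 729 710
  583 525 643]
 [393 277 277 438 694 729 731 730 730 730 730 731 731 729 730 730 731 639
  372 270 333]
 [502 353 385 544 702 730 729 732 730 733 731 730 730 730 733 732 733 608
  332 275 273]
 [671 605 624 706 727 726 727 727 728 727 727 726 727 726 728 730 730 692
  490 327 361]
 [723 723 724 725 725 724 723 724 723 723 717 723 723 724 723 722 724 723
  662 582 611]
 [727 728 727 725 727 727 723 713 689 694 678 695 703 718 724 722 725 723
  724 721 724]
 [732 731 732 729 730 730 711 656 588 590 599 619 618 671 717 727 728 727
  725 723 724]
 [733 732 732 734 734 727 637 568 594 564 540 546 586 596 658 718 730 729
  729 729 727]
 [728 728 727 728 731 687 613 598 529 393 300 338 523 600 544 686 734 734
  735 735 734]
 [728 727 726 727 728 614 591 587 412 284 276 267 369 568 573 646 717 733
  730 729 732]
 [728 726 727 730 727 603 581 576 399 275 228 236 352 562 592 519 676 728
  729 729 728]
 [732 732 727 730
[... 348 characters left out ...]
 732 734 734 730 734 723 682 589 553 555 514 611 714 736 736 736
  735 721 726]
 [710 686 706 724 729 730 731 732 735 733 727 728 685 707 736 735 731 736
  734 667 658]
 [563 405 522 679 720 729 731 731 729 730 731 730 731 733 729 730 730 724
  707 611 501]
 [311 281 275 560 711 733 732 731 731 729 729 729 729 731 730 730 729 680
  494 369 379]
 [332 281 277 556 709 730 733 730 731 729 731 731 731 732 731 729 731 600
  285 277 234]
 [524 403 471 629 711 726 725 726 725 728 728 729 727 728 729 730 728 598
  297 274 271]]
line [ 0.46683021 -0.17691149  0.075     ]
413.8 [ 0.46441553 -0.17215991  0.102     ]
414.3 [ 0.46449852 -0.17311028  0.102     ]
414.8 [ 0.46458152 -0.1740606   0.102     ]
```

Offset is +4.0 mm. I'll regrip and slide it back 4 mm.

To row units: 0.189 m / 0.75 = 0.252, -0.16 m / 0.75 = -0.2133.

Request:
{"api": "inch_along", "payload": {"increments": [[[-0.0667,0,0,0,0,0,1],[-0.1467,-0.004,0,0,0,0,1],[-0.2133,-0.0067,0.0133,0,0,0,1],[-0.2133,-0.0067,0.08,0,0,0,1],[-0.2133,-0.0067,0.16,0,0,0,1],[-0.2133,-0.0067,0.2267,0,0,0,1],[-0.2133,-0.0067,0.252,0,0,0,1],[-0.2133,-0.0067,0.252,0,0,0,1]]]}}

```text
time: 11.32
eef_pos: [0.4648, -0.175, 0.0659]
tcp_rot: [0.694, 0.72, -0.0, -0.002]
contact_force: [1.2, -0.3, -0.3]
opening: 1.001
finger_force: 0.0
```

Request:
{"api": "inch_along", "payload": {"increments": [[[0,0,0,0,0,0,0.5],[0,0,0,0,0,0,0.3],[0,0,0,0,0,0,0.3],[0,0,0,0,0,0,0.3],[-0.0027,0,0,0,0,0,0.3],[-0.0053,0,0,0,0,0,0.3],[-0.0053,0,0,0,0,0,0.3]]]}}

```text
time: 12.2
eef_pos: [0.4676, -0.1781, 0.0697]
tcp_rot: [0.694, 0.72, 0.002, -0.0]
contact_force: [0.0, 6.8, 10.8]
opening: 0.57
finger_force: 44.3
```

Request:
{"api": "inch_along", "payload": {"increments": [[[0,0,0,0,0,0,0.7],[0,0,0,0,0,0,1],[0,0,0,0,0,0,1],[0,0,-0.04,0,0,0,1],[0,0,-0.1067,0,0,0,1],[0,0,-0.1733,0,0,0,1],[0,0,-0.24,0,0,0,1],[0.0667,0,-0.2533,0,0,0,1],[0.1467,0,-0.2533,0,0,0,1],[0.2267,0.0067,-0.2533,0,0,0,1]]]}}

```text
time: 13.45
eef_pos: [0.4645, -0.008, 0.258]
tcp_rot: [0.694, 0.72, 0.0, 0.0]
contact_force: [0.6, 0.9, 0.3]
opening: 0.996
finger_force: 0.0
```

```bash
python3 - <<'E'
from h import *
c=cam('top'); P=c['pixels'][280:330,390:440].astype(int).sum(2); q=P[21:30,20:32]; w=np.clip(450-q,0,None)
yy,xx=np.mgrid[21:30,20:32]; u,v=390+(w*xx).sum()/w.sum(),280+(w*yy).sum()/w.sum(); print(u,v,ray(c,u,v,.102))
print(q)
# drill tail: grey disc ellipse fit
a=c['pixels'][230:290,100:170].astype(int); g=((a.min(2)>75)&(a.max(2)-a.min(2)<25)).astype(np.uint8)
n,l,st,ce=cv2.connectedComponentsWithStats(g)
for k in range(1,n):
  if st[k,4]>60: print(st[k],ce[k]+[100,230],ray(c,*(ce[k]+[100,230]),.195))
E
```

```text
415.10265486725666 303.64955752212387 [ 0.46587695 -0.17458688  0.102     ]
[[696 561 574 581 529 520 538 595 638 673 718 731]
 [640 587 602 478 319 272 275 443 585 561 683 731]
 [610 586 595 412 232 245 251 327 547 586 688 728]
 [598 571 603 385 183 227 244 366 565 595 653 716]
 [634 570 605 440 252 262 252 407 584 550 575 701]
 [705 592 573 558 480 419 412 534 579 489 672 735]
 [731 661 557 581 602 596 592 584 566 580 696 735]
 [730 721 675 615 585 608 549 556 668 724 736 733]
 [732 734 732 724 684 662 628 690 729 732 731 734]]
[ 15  16  21  18 229] [126.71615721 254.72052402] [0.49641074 0.35304361 0.195     ]
```

The bush is now about 2 mm from the line, which is within tolerance. The drill is at about (0.498, 0.354), so I'll go over it.

To row units: 0.3605 m / 0.75 = 0.4807, 0.24 m / 0.75 = 0.32.

Request:
{"api": "inch_along", "payload": {"increments": [[[0.08,0.0107,0,0,0,0,1],[0.16,0.0213,0,0,0,0,1],[0.24,0.0307,0,0,0,0,1],[0.32,0.0413,0,0,0,0,1],[0.4,0.052,0,0,0,0,1],[0.4667,0.062,0,0,0,0,1],[0.4807,0.0627,0,0,0,0,1],[0.4807,0.0627,0,0,0,0,1]]]}}

```text
time: 14.5
eef_pos: [0.4976, 0.3526, 0.2571]
tcp_rot: [0.693, 0.721, -0.001, 0.0]
contact_force: [-0.8, -0.6, 0.5]
opening: 1.0
finger_force: 0.0
```

```bash
python3 - <<'E'
from h import *
print(tool([.498,.354,.135]))
E
```

```text
[0.00152169 0.00062477 0.12209561]
```

To row units: 0.122 m / 0.75 = 0.1627, 0.11 m / 0.75 = 0.1467.

Request:
{"api": "inch_along", "payload": {"increments": [[[0.0013,0,0.0533,0,0,0,1],[0.0013,0,0.1067,0,0,0,1],[0.0013,0,0.1467,0,0,0,1],[0.0013,0,0.1627,0,0,0,1],[0.0013,0,0.1627,0,0,0,0.6],[0.0013,0,0.1627,0,0,0,0.25],[0.0013,0,0.1627,0,0,0,0.2],[0.0013,0,0.1627,0,0,0,0.2],[0.0013,0,0.1627,0,0,0,0.2]]], "grip_force": 60}}

```text
time: 15.62
eef_pos: [0.4991, 0.3543, 0.1381]
tcp_rot: [0.693, 0.721, 0.002, 0.001]
contact_force: [0.6, -1.4, 5.7]
opening: 0.428
finger_force: 60.2
```

Units first: shifts go in shares of 0.75 m and turns go in shares of 90 degrees. So -0.175 m / 0.75 = -0.2333, -0.17 m / 0.75 = -0.2267.

Request:
{"api": "inch_along", "payload": {"increments": [[[0,0,-0.0133,0,0,0,0.2],[0,0,-0.04,0,0,0,0.2],[0,0,-0.08,0,0,0,0.2],[0,0,-0.12,0,0,0,0.2],[0,0,-0.16,0,0,0,0.2],[0,0,-0.2,0,0,0,0.2],[0,0,-0.2267,0,0,0,0.2],[0,0,-0.2333,0,0,0,0.2],[0,0,-0.2333,0,0,0,0.2]]]}}

```text
time: 16.75
eef_pos: [0.4972, 0.3537, 0.31]
tcp_rot: [0.693, 0.721, -0.001, -0.0]
contact_force: [-0.3, 0.1, -3.8]
opening: 0.431
finger_force: 61.8
```

```bash
python3 - <<'E'
from h import *
c=cam('side');save(c,'pics/z8.png')
t=ctrl.get_state()['eef_pos'];print(proj(c,[t-[0,0,.131],t+[0,0,.057]]))
for n in('top','side'):print([(np.round(r['position'],4),round(r['conf'],2)) for k in('bit_tip','drill') for r in ctrl.mark_of(n,k)[:2]])
print(tool([.4669,-.12,.31]),ctrl.get_state()['qpos'])
E
```

```text
[[282.27805321 156.38122319]
 [281.96836607  90.50435279]]
[(array([0.5018, 0.3542, 0.0052]), 0.59)]
[(array([0.4966, 0.3553, 0.1766]), 0.79), (array([0.499 , 0.3539, 0.1795]), 0.21), (array([0.5007, 0.3548, 0.1806]), 0.95)]
[-4.72040089e-01 -4.87698986e-02 -7.40029435e-05] [4.51995256e-01 9.67665463e-02 1.65378011e+00 8.00750970e-06
 1.39370574e+00 4.13007270e-01]
```

View pics/z8.png

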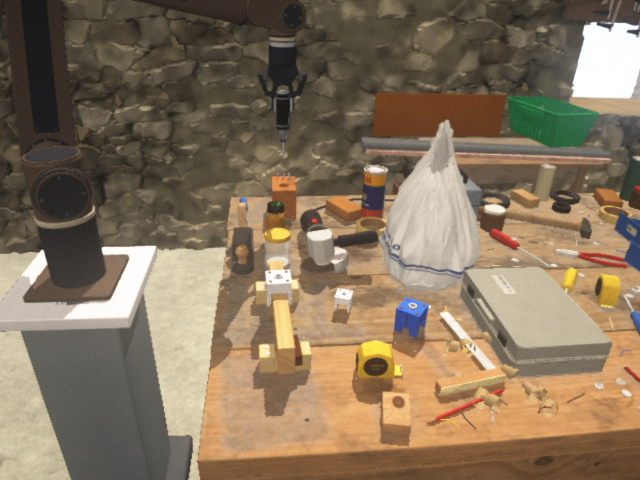

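The drill is out and upright with its tip at (283,155), and everything else is undisturbed. Now I'll carry it across.

To row units: -0.355 m / 0.75 = -0.4733, -0.04 m / 0.75 = -0.0533.

Request:
{"api": "inch_along", "payload": {"increments": [[[-0.02,-0.002,0,0,0,0,0.2],[-0.0533,-0.0053,0,0,0,0,0.2],[-0.1,-0.01,0,0,0,0,0.2],[-0.1533,-0.0153,0,0,0,0,0.2],[-0.2067,-0.0207,0,0,0,0,0.2],[-0.26,-0.026,0,0,0,0,0.2],[-0.3133,-0.0313,0,0,0,0,0.2],[-0.3667,-0.0367,0,0,0,0,0.2],[-0.42,-0.042,0,0,0,0,0.2],[-0.4733,-0.0473,0,0,0,0,0.2]]]}}

```text
time: 18.25
eef_pos: [0.4752, -0.0042, 0.3109]
tcp_rot: [0.693, 0.721, -0.0, 0.0]
contact_force: [-0.3, -0.8, -3.4]
opening: 0.434
finger_force: 61.7
```

Request:
{"api": "inch_along", "payload": {"increments": [[[-0.0533,-0.0053,0,0,0,0,0.2],[-0.1067,-0.0107,0,0,0,0,0.2],[-0.1533,-0.0153,0,0,0,0,0.2],[-0.1933,-0.0193,0,0,0,0,0.2],[-0.22,-0.022,0,0,0,0,0.2],[-0.2293,-0.022,0,0,0,0,0.2],[-0.2293,-0.022,0,0,0,0,0.2],[-0.2293,-0.022,0,0,0,0,0.2]]]}}

```text
time: 19.25
eef_pos: [0.4663, -0.174, 0.3108]
tcp_rot: [0.693, 0.721, 0.0, -0.0]
contact_force: [0.1, 0.1, -3.5]
opening: 0.429
finger_force: 61.7
```

```bash
python3 - <<'E'
from h import *
t=ctrl.get_state()['eef_pos'];print(tool([.466,-.1746,.31]))
c=cam('side');print(proj(c,[t-[0,0,.131],[.466,-.1746,.102]]))
cv2.imwrite('pics/z9.png',cv2.resize(c['pixels'][190:310,230:330,::-1],None,fx=5,fy=5,interpolation=cv2.INTER_CUBIC))
for n in('top','side'):print([(k,np.round(r['position'],4),round(r['conf'],2)) for k in('bit_tip','bush') for r in ctrl.mark_of(n,k)[:3]])
E
```

```text
[-0.00061924 -0.0003724   0.00079559]
[[276.61131403 240.48151216]
 [276.89880624 274.5688618 ]]
[('bush', array([ 0.6075, -0.153 ,  0.0341]), 0.78), ('bush', array([ 0.4679, -0.1717,  0.1031]), 0.7), ('bush', array([ 6.458e-01, -3.566e-01,  4.000e-04]), 0.69)]
[('bit_tip', array([ 0.4665, -0.1717,  0.177 ]), 0.92), ('bush', array([ 0.4626, -0.1719,  0.1043]), 0.88), ('bush', array([ 0.6065, -0.1486,  0.0382]), 0.88), ('bush', array([ 0.7383, -0.2287,  0.0594]), 0.78)]
```

View pics/z9.png

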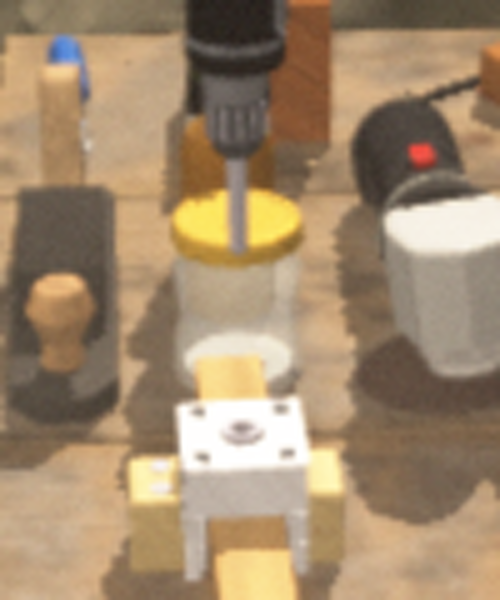

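The tip is at (277.0,239.6) and the bush at (278.2,275.8), so the tip sits nearly over it. I'll lower to about 16 mm above and measure both there.

To row units: 0.061 m / 0.75 = 0.0813, 0.001 m / 0.75 = 0.0013.

Request:
{"api": "inch_along", "payload": {"increments": [[[0,0,0.02,0,0,0,0.2],[0,0.0013,0.04,0,0,0,0.2],[0,0.0013,0.06,0,0,0,0.2],[0,0.0013,0.0733,0,0,0,0.2],[0,0.0013,0.0813,0,0,0,0.2],[0,0.0013,0.0813,0,0,0,0.2]]]}}

```text
time: 20.25
eef_pos: [0.4671, -0.1747, 0.2494]
tcp_rot: [0.693, 0.721, -0.0, -0.0]
contact_force: [-0.1, -0.1, -3.5]
opening: 0.432
finger_force: 61.7
```

```bash
python3 - <<'E'
from h import *
t=ctrl.get_state()['eef_pos']
c=cam('side'); x0,y0=258,238; S=12
im=cv2.resize(c['pixels'][y0:y0+50,x0:x0+40,::-1],None,fx=S,fy=S,interpolation=cv2.INTER_CUBIC); im2=im.copy()
px=lambda P:[tuple(((p-[x0,y0]+.5)*S).astype(int)) for p in proj(c,P)]
tip=t-[0,0,.131]
a=np.linspace(0,2*np.pi,40); 
for r,col in((.009,(255,0,0)),(.005,(0,0,255))):
  for p in px([[.4665+r*np.cos(k),-.1755+r*np.sin(k),.102] for k in a]): cv2.circle(im2,p,1,col,-1)
for z in(0,.01,.02,.03,.045):
  for w in(-.004,.004): cv2.circle(im2,px([tip+[w,0,z]])[0],2,(0,200,0),-1)
cv2.imwrite('pics/z10.png',cv2.resize(np.hstack([im,im2]),(800,500)))
print(t,proj(c,[tip,[.4665,-.1755,.102]]))
for n in('top','side'):print([(k,np.round(r['position'],4),round(r['conf'],2)) for k in('bit_tip','bush') for r in ctrl.mark_of(n,k)[:3]])
E
```

```text
[ 0.46712893 -0.17471814  0.24940164] [[277.36728508 267.63951856]
 [277.15839688 274.79535326]]
[('bush', array([ 0.6075, -0.153 ,  0.0341]), 0.78), ('bush', array([ 0.4679, -0.1717,  0.1031]), 0.7), ('bush', array([ 6.458e-01, -3.566e-01,  4.000e-04]), 0.69)]
[('bit_tip', array([ 0.4685, -0.1733,  0.1187]), 0.87), ('bush', array([ 0.4656, -0.1706,  0.1064]), 0.59), ('bush', array([ 0.611 , -0.1483,  0.0392]), 0.52)]
```

View pics/z10.png

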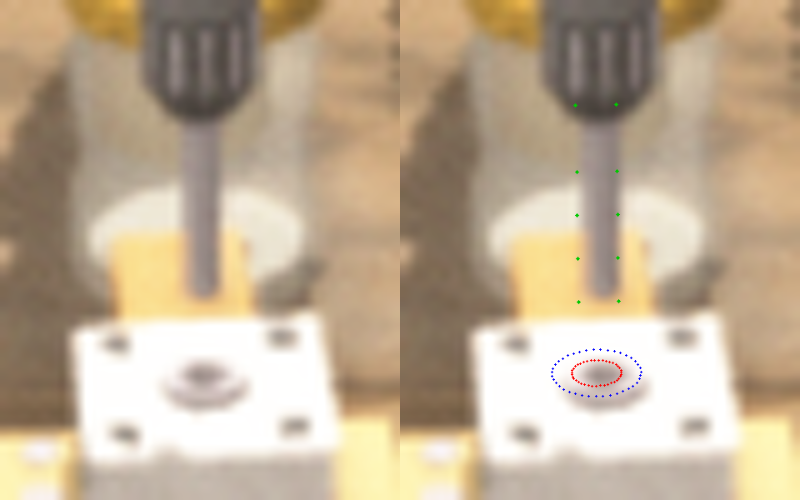

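At 10x, the bit is centred over the hole sideways (crop x 202 vs 204) and sits about 2 mm too far back. I'll make a small correction and lower 6 mm.

To row units: 0.006 m / 0.75 = 0.008, -0.0015 m / 0.75 = -0.002.

Request:
{"api": "inch_along", "payload": {"increments": [[[-0.0013,0,0.0027,0,0,0,0.2],[-0.002,0,0.0053,0,0,0,0.2],[-0.002,0,0.008,0,0,0,0.2],[-0.002,0,0.008,0,0,0,0.2],[-0.002,0,0.008,0,0,0,0.2],[-0.002,0,0.008,0,0,0,0.2]]]}}

```text
time: 21.25
eef_pos: [0.4674, -0.1763, 0.2439]
tcp_rot: [0.693, 0.721, 0.0, 0.0]
contact_force: [-0.4, -0.7, -3.9]
opening: 0.429
finger_force: 61.7
```

```bash
python3 - <<'E'
from h import *
c=cam('side');s=ctrl.get_state(); print(s['eef_pos'],proj(c,[s['eef_pos']-[0,0,.131]]))
print([(k,np.round(r['position'],4),round(r['conf'],2)) for k in('bit_tip','bush','jig') for r in ctrl.mark_of('side',k)[:3]])
x0=265; print(c['pixels'][258:280,x0+3:x0+24].astype(int).sum(2))
E
```

```text
[ 0.46737327 -0.17628128  0.24393136] [[277.54151794 270.3659331 ]]
[('bit_tip', array([ 0.4686, -0.1736,  0.1104]), 0.88), ('bush', array([ 0.739 , -0.2311,  0.0563]), 0.96), ('bush', array([ 0.4656, -0.1727,  0.1083]), 0.86), ('bush', array([ 0.6095, -0.1503,  0.0376]), 0.63), ('jig', array([ 0.4714, -0.1731,  0.0467]), 0.86), ('jig', array([ 0.7367, -0.2317, -0.0009]), 0.64), ('jig', array([ 0.6083, -0.153 ,  0.0017]), 0.58)]
[[509 584 645 673 686 681 682 674 564 472 419 433 578 680 698 697 691 664
  630 576 525]
 [601 656 685 686 688 688 688 674 565 471 426 422 564 664 679 689 694 694
  683 621 550]
 [671 683 691 688 684 682 686 673 571 478 426 419 575 659 679 680 678 681
  695 677 580]
 [682 670 660 658 657 655 644 626 539 469 421 410 557 627 657 666 674 671
  683 667 565]
 [643 625 631 627 624 630 621 604 538 468 423 421 547 610 589 645 667 673
  671 656 550]
 [609 598 614 616 622 620 615 604 533 466 435 426 547 616 598 648 669 673
[... 740 characters left out ...]
5 736 762 764 764 763 763 762 762 762 763 763 763 762 716 592
  555 646 757]
 [735 673 663 755 762 763 763 760 756 753 750 750 756 762 763 762 760 758
  758 758 762]
 [761 758 758 762 762 763 759 746 699 613 581 624 697 745 760 762 762 763
  763 763 763]
 [762 762 762 762 762 761 744 717 581 450 458 497 595 709 738 760 762 763
  764 764 763]
 [762 762 762 762 762 749 692 693 646 538 526 586 674 669 649 753 762 763
  764 764 764]
 [762 762 762 762 762 758 679 584 579 576 588 583 573 541 644 756 762 763
  764 764 763]
 [762 762 763 763 764 762 750 665 578 526 535 554 579 678 752 762 762 763
  762 762 762]
 [761 762 762 762 762 764 762 758 752 685 722 751 758 762 763 763 762 756
  717 689 707]]
```

The tip now shows at (278,270.3) and the hole at (278,275.2). Both match the model for a tip about 11 mm above the bush and within about 1 mm of centre, so I'll hand in.

```bash
python3 -c "
from plant import ctrl
print(ctrl.sign_off())"
```

```text
the job is handed in; nothing more can be done
None
```

I handed the job in with the jig let go on the rail, about 2 mm from the line by camera, and the drill held upright, its tip about 11 mm above the bush hole and within about 1–2 mm of centre; sign-off gave no verdict.

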